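# Index the rosette to its next petal

## Robot

A 6-joint arm with a two-finger parallel gripper is mounted at the origin on the work surface. World frame = base frame: x ahead of the robot, y to its left, z up, the work surface at z = 0. Lengths are in m, angles in rad, forces in N, time in s.
With the tool pointing down it reaches from about 0.25 to 0.725 m from the base axis. Payload 4 kg.
Tool frame: the origin (TCP) lies midway between the tips of the shut fingers; the grasp point (between the pads) lies 19 mm behind it (bot.grip_point_offset is the distance from the TCP to the grasp point, in m); z points along the fingers, y is the line along which they close (so a half turn about z gives the same grasp; the last joint's range is limited). The gripper opens to 85 mm and grips with 20 to 120 N. Pads are 22 mm wide; open, the fingers measure 114 mm over their backs; the gripper's body (76 mm by 85 mm) begins 54 mm behind the grasp point. The pads swing forward as they close: fully open they stand 13 mm farther back than shut.
Start: joints at [-1.13, 0.241, 0.005, 1.335, 0, 1.571], TCP at [0.213, -0.452, 0.231] pointing down, gripper open.
Joint ranges: [-2.72, 2.72], [-1.05, 1.87], [-1.09, 1.28], [-1.99, 2.15], [-1.42, 1.44], [-3.14, 3.14]. Speed limits (rad/s): [2.79, 2.79, 3.14, 3.14, 3.14, 3.14].

## Interface

Orientations are given as a unit quaternion [x, y, z, w].
In Python, from workcell import bot gives the robot as it stands.
- The arm moves only by the tool step_arm, never from a script. Its argument "targets" is text: rows parted by semicolons, each of 7 numbers parted by spaces: the opening, from -1 (shut) to 1 (fully open), so that 0 is half open, then the shift along the world's x, y, z normalised to -1 to 1, where 1 is 0.5 m, then the turn, a rotation vector about the world's x, y, z normalised to -1 to 1, where 1 is pi/4 rad. In form: gripper x y z wx wy wz; .... A call has 1 to 10 rows; each row is the pose to reach, as a shift and turn from the pose commanded when the call began; what a row does not reach only later rows make up. A row lasts 1/12 s, in which the tool goes at most 41.7 mm and 7.16 degrees, less where a joint would pass 70% of its speed; a pose out of reach is approached as far as the arm can. A call with a number of a shift or a turn outside -1 to 1 is refused whole. A call with a gripper value outside its range is refused whole. The fingers move at their own pace and stop on an object; the grip force is fixed at half the most. Time passes only in rows, so rows that repeat a pose let the fingers close. It gives the time, the measured TCP pose, the force, the opening and the grip force at its end, in the units of the state.
- bot.get_obs(): the state, without advancing time (a new reading comes with each control period).
- bot.camera(name): name is "side" or "top"; returns the picture (384x512x3 uint8, red, green, blue); there is no depth.
- bot.camera_info(name): a dict with "vertical_fov" (degrees; the focal length in pixels is half the picture's height over the tangent of half this angle, whatever the lens; pixels are square), "cx", "cy" (the principal point, pixels), "pose" (4x4, takes a point from camera to world coordinates). Camera axes: x right, y up, looking along -z (the intrinsics and any distortion apply to the point x, -y, -z); pixel columns grow to the right and rows downward; lengths in m; the calibration is good to about 2 mm. A picture is of the moment at which its call begins. camera_info takes no time and is no camera call.
- bot.job_done(): hands the job in; it is judged then, once.
The state is a dict: "clock": time; "joint_pos": joint angles; "joint_vel": joint speeds; "tau": joint torques, N m; "eef_pos": TCP position; "tool_rot": TCP orientation; "ft_force": force on the tool from outside, world axes, zero at the start; "ft_torque": the same for the moment, N m; "grip_width": finger opening in m; "grasp_force": force on a finger pad.
Only numpy, scipy, OpenCV 4.12 (cv2) and the standard library are available. Lean on these libraries where they do the work, as an engineer would, in place of code of your own. Each camera call takes 0.05 s, during which the arm holds its last target. There are 200 camera calls.

## Task

Two indexing stands are on the carver's bench. On the one that carries the white five-petalled rosette with one red petal, turn the black bar knob exactly three clicks clockwise (seen from above), never past the third click, so that the next petal comes round, and let go of it. Leave the other stand's knob and the open paint jar alone.

Things in the scene. Friction and masses are not known exactly. Their poses are not given: they have to be found in the camera images.
- dial_grip (a point): On the turning axis of the rosette stand's black knob, 70 mm above the bench. Knob: upright bar 46 long (along this point's x), 14 wide (y: grip across it), 32 high, top 12 mm above this point; at its foot a 48 mm disc, disc top 18 mm below this point. White line marks its -x end. Knob is on the robot's end of a grey casing 300 x 130, 40 high; rosette (123 wide, top 66 mm high) is 155 mm beyond.
- dial (a joint): Angle in rad of the rosette stand's knob: 0 at the start (at rest in a click), growing clockwise seen from above. It rests every 24 degrees (0.419 rad; 15 black ticks around it, one a click), so three clicks are 72 degrees (1.257 rad). Turning from rest to rest takes up to 0.12 N m; let go in between, it springs to the nearer rest. The rosette turns with it, 1:1.
- spare_dial (a joint): Angle in rad of the like black knob on the other, equal stand, which carries a plain round wooden disc: 0 at the start, to be left so. The stands are side by side, 0.37 to 0.58 m apart, either one on the left, each turned up to 23 degrees; at the start each knob's bar lies along its casing.
- paint_jar: Open white paint jar with red paint in it, 56 mm across the rim, 60 mm high, loose on the bench near the middle, on the robot's side of the stands. Origin at the centre of its underside, z up. To be left alone.

How it is judged:
At the end, for the whole second after the job is handed in: The rosette stand's knob rests in its third click, 72 degrees clockwise of its start (within 10 degrees), at rest; the other knob is in its starting click (within 10 degrees) and the paint jar is within 20 mm of where it was (value of joint dial between 1.087 and 1.427 rad and velocity of joint dial between -0.1 and 0.1 rad/s and value of joint spare_dial between -0.17 and 0.17 rad and distance of paint_jar from where it was at the start of the episode below 0.02 m); the robot touches nothing.
It fails at once if the rosette stand's knob is turned past its third click (more than 3.5 clicks) (value of joint dial above 1.466 rad).
It fails at once if the other stand's knob is turned over half a click (value of joint spare_dial above 0.22 rad or value of joint spare_dial below -0.22 rad).
It fails at once if the paint jar is shifted over 20 mm or tipped (distance of paint_jar from where it was at the start of the episode above 0.02 m or angle between paint_jar's own z axis and vertical above 0.35 rad).
It also fails if it takes over 32 s, if anything falls off the work surface, if the arm or the gripper's body presses on something with over 40 N, if the wrist force passes 120 N, or if a joint passes its speed limit or range.

## Working session

There is one attempt and no reset: what is moved stays moved. The work goes in short steps, Python scripts to look and compute and a tool call to move; the robot and the scene stay as the last step left them, time stands still between calls to the robot, and variables do not carry over. Pictures are saved under pics/ and viewed, at most 10 in all, crops included, and the job is handed in when it is done.

Besides the shell and the picture viewer there is one more tool, called after "Request:" as name(argument=value, ...) on one line, values as JSON. step_arm: Moves the arm, as the interface text tells. Scaled input: -1 to 1 covers 0.5 m each way for a shift and pi/4 rad each way for a turn. Its arguments: {"type":"object","properties":{"targets":{"type":"string"}},"required":["targets"]}

```bash
mkdir -p pics; ls
python3 - <<'E'
from workcell import bot
import cv2
for n in ("top","side"):
    cv2.imwrite(f"pics/{n}0.png",bot.camera(n)[:,:,::-1]); print(n,bot.camera_info(n))
print(bot.get_obs(), bot.grip_point_offset)
E
```

```text
pics
top {'vertical_fov': 52.437750267996854, 'cx': 259.22457224697405, 'cy': 183.03479422469024, 'pose': array([[-0.00539426,  0.99008328, -0.14037806,  0.34571663],
       [-0.99981554, -0.00792763, -0.01749382, -0.02829209],
       [-0.0184332 ,  0.1402578 ,  0.98994342,  0.91880722],
       [ 0.        ,  0.        ,  0.        ,  1.        ]])}
side {'vertical_fov': 44.217658282283715, 'cx': 255.22194442144402, 'cy': 195.95260303245425, 'pose': array([[-0.75024812,  0.51435514, -0.41541129, -0.01642223],
       [-0.66105068, -0.57233736,  0.48522361,  0.55340448],
       [ 0.01182186,  0.63864602,  0.76940984,  0.96065993],
       [ 0.        ,  0.        ,  0.        ,  1.        ]])}
{'clock': 0.1, 'joint_pos': array([-1.13001058e+00,  2.41346747e-01,  3.84810878e-03,  1.33520580e+00,
        2.29658355e-05,  1.57077217e+00]), 'joint_vel': array([-0.00311184, -0.00126328,  0.00352888,  0.00027692, -0.00141187,
       -0.00033916]), 'tau': array([-9.34191485e-04, -3.73138046e+01,  2.53009915e+01,  1.08195099e-02,
       -1.25458209e-04,  2.85338132e-06]), 'eef_pos': array([ 0.21308675, -0.45168671,  0.2304933 ]), 'tool_rot': array([ 9.75808555e-01,  2.18624688e-01, -1.97352808e-04, -9.33492482e-04]), 'ft_force': array([-0.47101846,  0.2937747 , -0.12475812]), 'ft_torque': array([ 0.02111876, -0.04347839,  0.03575804]), 'grasp_force': 0.0, 'grip_width': 0.08523836940550233} 0.0187
```

View pics/top0.png

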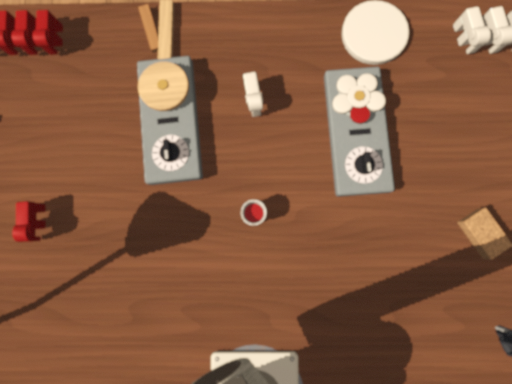

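View pics/side0.png

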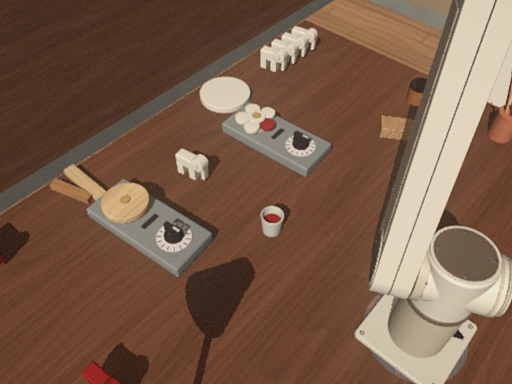

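The rosette stand is the right one in the top view, with its knob near (365,163). The spare stand's knob is near (171,152) and the jar near (254,212). Next I'll enlarge the knob area.

Run:
```python
import cv2
t=cv2.imread("pics/top0.png")[60:205,315:405]
cv2.imwrite("pics/crop0.png",cv2.resize(t,None,fx=4,fy=4,interpolation=cv2.INTER_CUBIC))
s=cv2.imread("pics/side0.png")[95:180,215:335]
cv2.imwrite("pics/crop1.png",cv2.resize(s,None,fx=6,fy=6,interpolation=cv2.INTER_CUBIC))
```

```text
(no output)
```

View pics/crop0.png

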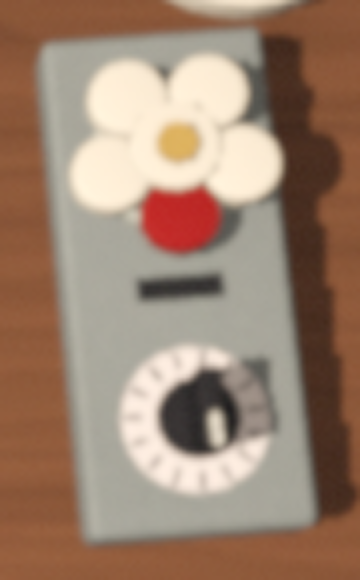

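View pics/crop1.png

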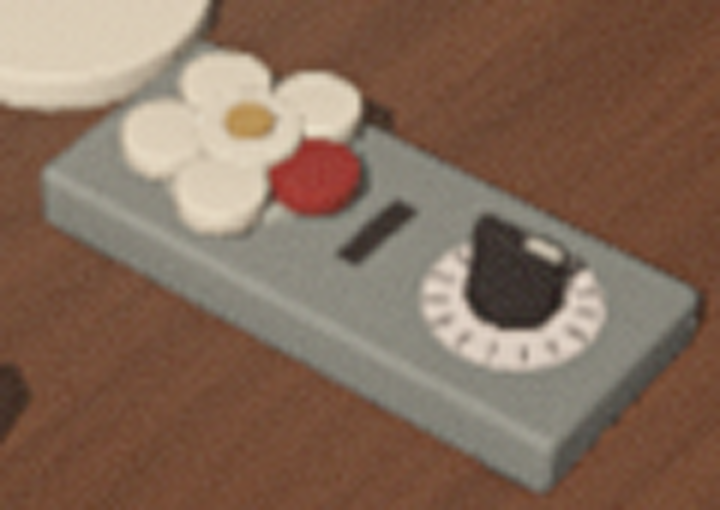

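In the crops, the top-view dial plate centre is at about (197,420), the rosette centre at (179,143) and the casing top corners at (40,48), (262,32), (316,522) and (85,542). In the side crop the plate centre is at (513,304) and the rosette centre at (250,120). The white line is at the robot's end of the bar.

```bash
cat > h.py <<'E'
import numpy as np
from workcell import bot
def ray(n,u,v,z):
    c=bot.camera_info(n);P=c["pose"];f=192/np.tan(np.radians(c["vertical_fov"]/2))
    d=P[:3,:3]@np.array([(u-c["cx"])/f,-(v-c["cy"])/f,-1]);o=P[:3,3]
    return o+d*(z-o[2])/d[2]
def proj(n,p):
    c=bot.camera_info(n);P=c["pose"];f=192/np.tan(np.radians(c["vertical_fov"]/2))
    q=P[:3,:3].T@(np.array(p)-P[:3,3]);return np.array([c["cx"]+f*q[0]/-q[2],c["cy"]-f*q[1]/-q[2]])
E
python3 - <<'E'
from h import *
T=lambda x,y,z:ray("top",(x+.5)/4-.5+315,(y+.5)/4-.5+60,z)
S=lambda x,y,z:ray("side",(x+.5)/6-.5+215,(y+.5)/6-.5+95,z)
c=[T(*p,.04) for p in((40,48),(262,32),(316,522),(85,542))]
print(np.round(c,4)); 
for i in range(4): print(np.linalg.norm(c[i]-c[i-1]))
d,r=T(197,420,.042),T(179,143,.066); print("top",d,r,np.linalg.norm((r-d)[:2]),np.degrees(np.arctan2(*(r-d)[1::-1])))
ax=(c[0]+c[1]-c[2]-c[3])[:2]; print("axis",np.degrees(np.arctan2(ax[1],ax[0])), "mid",sum(c)/4)
d,r=S(513,304,.042),S(250,120,.066); print("side",d,r,np.linalg.norm((r-d)[:2]),np.degrees(np.arctan2(*(r-d)[1::-1])))
print("jar",ray("top",254,212,.06))
E
```

```text
[[ 0.7353 -0.1689  0.04  ]
 [ 0.7434 -0.2999  0.04  ]
 [ 0.4517 -0.316   0.04  ]
 [ 0.4414 -0.1858  0.04  ]]
0.2943664080483864
0.13124550664011883
0.29211343236726817
0.13065553859996118
top [ 0.51045665 -0.25120865  0.042     ] [ 0.66589754 -0.24179175  0.066     ] 0.15572586898027735 3.466845841381326
axis 3.2227027196122044 mid [ 0.59294457 -0.2426547   0.04      ]
side [ 0.50787768 -0.24657014  0.042     ] [ 0.66509715 -0.2405381   0.066     ] 0.15733514240604426 2.1971910387604
jar [ 0.40315795 -0.00125906  0.06      ]
```

The estimates agree: the knob is at about (0.510, -0.249), the casing yaw is about 3.3°, and the knob-to-rosette distance is 156 mm against the stated 155 mm. The tool's y axis has to go from -64.8° to +93.3°, so that joint 6 still has room for 72° clockwise.

Request:
step_arm(targets="1 0.594 0.405 -0.1 0 0 1; 1 0.594 0.405 -0.1 0 0 1; 1 0.594 0.405 -0.1 0 0 1; 1 0.594 0.405 -0.1 0 0 1; 1 0.594 0.405 -0.1 0 0 1; 1 0.594 0.405 -0.1 0 0 1; 1 0.594 0.405 -0.1 0 0 1; 1 0.594 0.405 -0.1 0 0 1; 1 0.594 0.405 -0.1 0 0 1; 1 0.594 0.405 -0.1 0 0 1")

```text
clock: 0.93
eef_pos: [0.5139, -0.2457, 0.1792]
tool_rot: [0.816, 0.578, 0.001, -0.001]
ft_force: [0.1, -0.5, 0.2]
grip_width: 0.0856
grasp_force: 0.0
```

Request:
step_arm(targets="1 0 0 0 0 0 1; 1 0 0 0 0 0 1; 1 0 0 0 0 0 1; 1 0 0 0 0 0 1; 1 0 0 0 0 0 1; 1 0 0 0 0 0 1; 1 0 0 0 0 0 1; 1 0 0 0 0 0 1")

```text
clock: 1.6
eef_pos: [0.5095, -0.25, 0.1809]
tool_rot: [0.535, 0.845, -0.0, -0.001]
ft_force: [-0.9, -0.1, -0.8]
grip_width: 0.0854
grasp_force: 0.0
```

Request:
step_arm(targets="1 0 0 0 0 0 1; 1 0 0 0 0 0 1; 1 0 0 0 0 0 1; 1 0 0 0 0 0 1; 1 0 0 0 0 0 1; 1 0 0 0 0 0 1; 1 0 0 0 0 0 1; 1 0 0 0 0 0 1")

```text
clock: 2.27
eef_pos: [0.5098, -0.2499, 0.181]
tool_rot: [0.172, 0.985, 0.0, -0.0]
ft_force: [-0.1, -0.2, 0.2]
grip_width: 0.0853
grasp_force: 0.0
```

Request:
step_arm(targets="1 0 0 0 0 0 0.513; 1 0 0 0 0 0 0.513; 1 0 0 0 0 0 0.513; 1 0 0 0 0 0 0.513; 1 0 0 0 0 0 0.513; 1 0 0 0 0 0 0.513")

```text
clock: 2.77
eef_pos: [0.51, -0.2499, 0.1812]
tool_rot: [-0.028, 1.0, 0.0, -0.0]
ft_force: [1.0, -0.3, 0.2]
grip_width: 0.0854
grasp_force: 0.0
```

Run:
```python
from h import *
import cv2
from scipy.spatial.transform import Rotation as R
o=bot.get_obs();M=R.from_quat(o["tool_rot"]).as_matrix()
print(o["clock"],o["eef_pos"],o["joint_pos"],np.degrees(np.arctan2(M[1,1],M[0,1])),M[:,2])
a=[]
for n in("top","side"):
    i=bot.camera(n)[:,:,::-1];u,v=proj(n,(.51,-.25,.07)).astype(int)
    a.append(cv2.resize(i[v-48:v+48,u-48:u+48],(400,400),interpolation=cv2.INTER_CUBIC));print(u,v)
cv2.imwrite("pics/c2.png",np.hstack(a))
```

```text
2.7667 [ 0.51003117 -0.24985437  0.18118224] [-4.55475164e-01  3.99989650e-01  9.74500688e-02  1.26865156e+00
 -8.27020447e-05 -5.11108356e-01] 93.18754670120312 [-3.90941474e-04  9.94027427e-05 -9.99999919e-01]
366 162
301 136
```

View pics/c2.png

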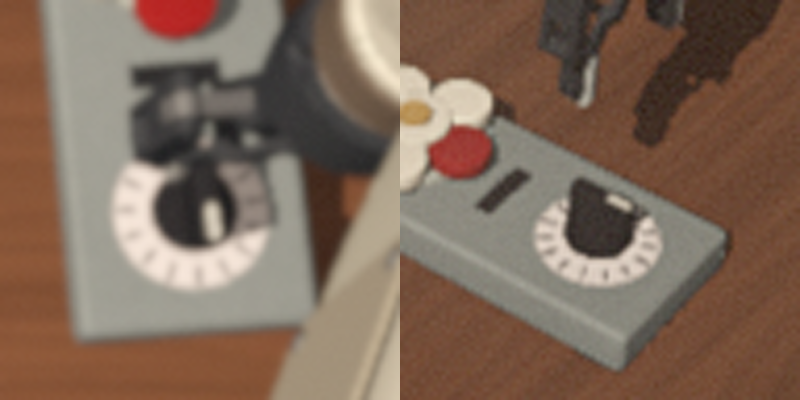

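The gripper is above the knob at the right heading and joint 6 is at -0.51 as planned. The bar's white line lies at about (212,220) in the left half of the picture, in line with the casing. I'll descend and close.

Request:
step_arm(targets="1 0 0 -0.06 0 0 0; 1 0 0 -0.12 0 0 0; 1 0 0 -0.18 0 0 0; 1 0 0 -0.22 0 0 0; 1 0 0 -0.248 0 0 0; 1 0 0 -0.248 0 0 0; 1 0 0 -0.248 0 0 0")

```text
clock: 3.45
eef_pos: [0.5097, -0.2494, 0.0567]
tool_rot: [-0.029, 1.0, 0.0, -0.001]
ft_force: [0.0, -0.4, 0.8]
grip_width: 0.0853
grasp_force: 0.0
```

Request:
step_arm(targets="-1 0 0 0 0 0 0; -1 0 0 0 0 0 0; -1 0 0 0 0 0 0; -1 0 0 0 0 0 0; -1 0 0 0 0 0 0; -1 0 0 0 0 0 0; -1 0 0 0 0 0 0; -1 0 0 0 0 0 0; -1 0 0 0 0 0 0; -1 0 0 0 0 0 0")

```text
clock: 4.28
eef_pos: [0.5107, -0.2511, 0.0581]
tool_rot: [-0.029, 1.0, -0.001, 0.0]
ft_force: [-1.9, -6.2, 5.2]
grip_width: 0.0128
grasp_force: 60.8
```

The knob is held with a 12.8 mm opening and little side force. I'll turn it 36° first, shifting about 1.5 mm in -y to relieve the side load.

Request:
step_arm(targets="-1 0.001 -0.003 0.001 0 0 -0.1; -1 0.001 -0.003 0.001 0 0 -0.2; -1 0.001 -0.003 0.001 0 0 -0.3; -1 0.001 -0.003 0.001 0 0 -0.4; -1 0.001 -0.003 0.001 0 0 -0.5; -1 0.001 -0.003 0.001 0 0 -0.6; -1 0.001 -0.003 0.001 0 0 -0.7; -1 0.001 -0.003 0.001 0 0 -0.8; -1 0.001 -0.003 0.001 0 0 -0.8; -1 0.001 -0.003 0.001 0 0 -0.8")

```text
clock: 5.12
eef_pos: [0.5109, -0.2506, 0.0582]
tool_rot: [0.28, 0.96, 0.001, 0.0]
ft_force: [-1.0, -0.6, 4.9]
grip_width: 0.013
grasp_force: 60.8
```

```bash
cat > s.py <<'E'
from h import *
from scipy.spatial.transform import Rotation as R
o=bot.get_obs();M=R.from_quat(o["tool_rot"]).as_matrix()
print(o["clock"],o["eef_pos"],o["joint_pos"][5],np.degrees(np.arctan2(M[1,1],M[0,1])),o["ft_force"],o["ft_torque"],o["grip_width"],o["grasp_force"])
E
python3 s.py
```

```text
5.1167 [ 0.51089235 -0.2505702   0.05816217] 0.11096078082000699 57.47633185757129 [-1.01944244 -0.55404649  4.88587005] [0.16704187 0.25413745 0.00391834] 0.01298048749507449 60.82300543785095
```

Request:
step_arm(targets="-1 0 0 0 0 0 -0.1; -1 0 0 0 0 0 -0.2; -1 0 0 0 0 0 -0.3; -1 0 0 0 0 0 -0.4; -1 0 0 0 0 0 -0.5; -1 0 0 0 0 0 -0.6; -1 0 0 0 0 0 -0.7; -1 0 0 0 0 0 -0.78; -1 0 0 0 0 0 -0.8; -1 0 0 0 0 0 -0.8")

```text
clock: 5.95
eef_pos: [0.5114, -0.2502, 0.0581]
tool_rot: [0.563, 0.827, 0.001, 0.0]
ft_force: [0.2, 3.1, 5.3]
grip_width: 0.0127
grasp_force: 60.9
```

```bash
python3 s.py;  python3 - <<'E'
from h import *
import cv2
a=[]
for n in("top","side"):
    i=bot.camera(n)[:,:,::-1];u,v=proj(n,(.59,-.245,.07)).astype(int)
    a.append(cv2.resize(i[v-60:v+60,u-60:u+60],(400,400),interpolation=cv2.INTER_CUBIC))
cv2.imwrite("pics/c3.png",np.hstack(a))
E
```

```text
5.95 [ 0.51142467 -0.25021651  0.05814023] 0.7391632492211827 21.510025097354074 [0.23878413 3.06201039 5.3023725 ] [ 0.50814762 -0.09862748 -0.01738154] 0.01271444472244056 60.85749864578247
```

View pics/c3.png

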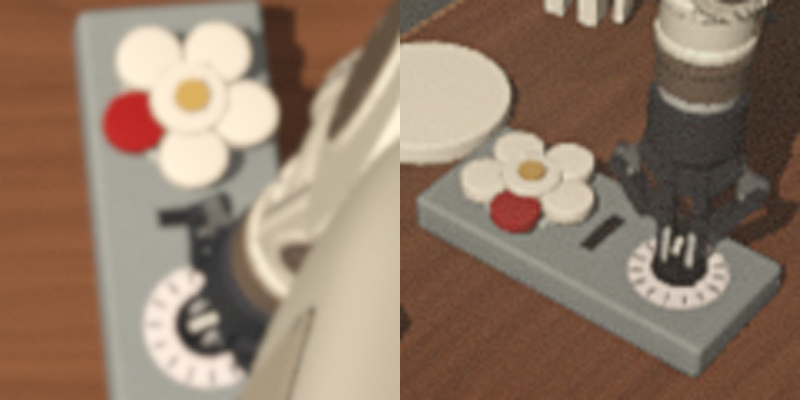

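The red petal has moved one place clockwise, to (133,122) in the left half, and the knob's white line now faces the left. Next I'll release and lift.

Request:
step_arm(targets="1 0 0 0 0 0 0; 1 0 0 0 0 0 0; 1 0 0 0 0 0 0; 1 0 0 0 0 0 0; 1 0 0 0 0 0 0; 1 0 0 0 0 0 0; 1 0 0 0 0 0 0; 1 0 0 0 0 0 0")

```text
clock: 6.72
eef_pos: [0.5108, -0.2512, 0.0578]
tool_rot: [0.564, 0.826, -0.0, -0.0]
ft_force: [-0.3, 0.0, 0.3]
grip_width: 0.0854
grasp_force: 0.0
```

Request:
step_arm(targets="1 0 0 0.05 0 0 0; 1 0 0 0.1 0 0 0; 1 0 0 0.15 0 0 0; 1 0 0 0.2 0 0 0; 1 0 0 0.25 0 0 0; 1 0 0 0.25 0 0 0; 1 0 0 0.25 0 0 0; 1 0 0 0.25 0 0 0")

```text
clock: 7.38
eef_pos: [0.5104, -0.251, 0.1823]
tool_rot: [0.564, 0.826, -0.0, -0.0]
ft_force: [0.3, 0.5, 0.2]
grip_width: 0.0854
grasp_force: 0.0
```

```bash
python3 s.py;  python3 - <<'E'
from h import *
import cv2
a=[]
for n in("top","side"):
    i=bot.camera(n)[:,:,::-1];u,v=proj(n,(.59,-.245,.07)).astype(int)
    a.append(cv2.resize(i[v-60:v+60,u-60:u+60],(400,400),interpolation=cv2.INTER_CUBIC))
cv2.imwrite("pics/c4.png",np.hstack(a))
E
```

```text
7.3833 [ 0.51044877 -0.2510374   0.18227373] 0.7412427746276868 21.3420930322483 [0.2770368  0.47822228 0.20380048] [ 0.05640951 -0.02292674  0.0386713 ] 0.08535146057195142 0.0
```

View pics/c4.png

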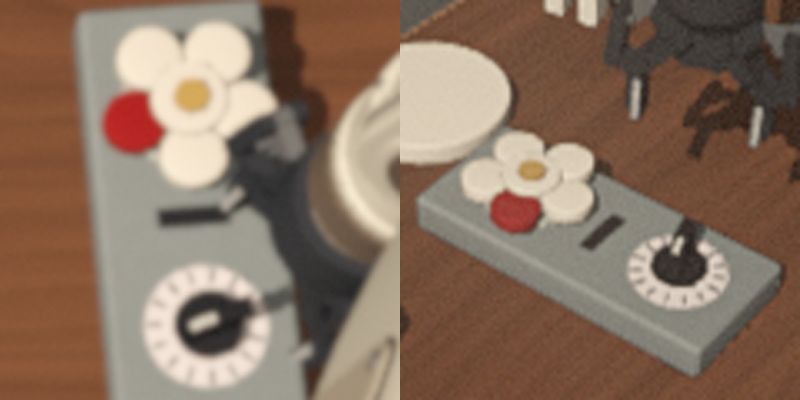

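The knob has stayed in its third click: the white line is at (205,320), pointing left, and a white petal faces the pointer slot. The gripper is clear of everything.

```bash
python3 -c "
from workcell import bot
print(bot.job_done())"
```

```text
the job is handed in; nothing more can be done
None
```

I turned the rosette stand's knob three clicks (72°) clockwise and let go. The last picture shows it resting there with a white petal round; I never touched the other knob or the paint jar, and the job is handed in with no verdict returned.

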